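# Set the bottle clamp to the round-headed rider

### The job

Set the bottle clamp on the counter for the next baby bottle: turn its handwheel until the pointer on the sliding jaw lines up with the tip of the round-headed rider on the scale (not the flat rider), then let go of the wheel. Leave the bottles, box, mug and other things on the counter where they are.

Things in the scene. Friction and masses are not known exactly. Their poses are not given: they have to be found in the camera images.
- clamp: fixed bottle clamp with bed 100 x 290 mm and jaws 64 mm high. Origin on the counter under the bed; z up; y runs along the bed from the gear housing with the handwheel (at y = -125 mm) to the fixed jaw (inner face at y = +76 mm). The sliding jaw moves along y between them. A white scale bar 26 mm wide, 120 mm long, top 30 mm above the counter, runs along y beside the bed at x = +70 mm.
- wheel_centre (a point): fixed point on the handwheel's vertical axis, 90 mm above the counter, level with the top of the wheel rim; axes as the clamp's. The wheel is a flat aluminium disc 110 mm in diameter, 12 mm thick, lying level on top of the gear housing. It turns about the vertical; it needs about 3 N at the knob, stays where it is left, and one full turn moves the jaw 12 mm: clockwise seen from above moves the jaw towards +y of the clamp (closing), anticlockwise towards -y (opening).
- knob_centre (a point): centre (half-way up) of the wheel's upright black crank knob, a cylinder 22 mm in diameter and 44 mm high that spins freely on its own pin. Its axis is 42 mm from the wheel's axis, its centre 114 mm and its top 136 mm above the counter. It can be gripped from above and led round in a level circle without turning the gripper.
- clamp_wheel (a joint): angle of the handwheel in rad, growing clockwise seen from above; 0 = jaw fully open, jaw travel = 12 mm per 2 pi, stops at 0 and about 39 rad.
- pointer_tip (a point): tip of the black pointer, 12 mm wide, that sticks out from the sliding jaw towards the scale bar (+x of the clamp), 37 mm above the counter; moves with the jaw. The jaw is driven by the wheel only.
- round_rider_tip (a point): tip of the dark steel rider with the round upright head (24 mm in diameter, 14 mm high, its top 50 mm above the counter) fixed on the scale bar; the tip points at the jaw's side (-x of the clamp), head centre 19 mm behind it. Axes as the clamp's; the pointer lines up when its tip has the same y in the clamp's frame as this tip. The two tips are then about 2 mm apart in x.
- flat_rider_tip (a point): tip of the other dark steel rider, a flat bar 10 mm wide and 6 mm high without a head, fixed on the same scale bar; not the one wanted. Which rider sits nearer the wheel varies.
- bottle_teat: empty baby bottle with white collar and teat, 58 mm in diameter, 152 mm tall, loose; origin under its centre
- bottle_open: empty baby bottle without collar, 58 mm in diameter, 118 mm tall, loose; origin under its centre
- storage_box: closed plastic food storage box with four snap clamps, 224 x 154 x 89 mm, loose; origin under its centre
- scoop: white measuring scoop, cup 40 mm in diameter and 26 mm high, handle 75 mm towards its -x, loose; origin under the cup
- teaspoon: stainless teaspoon about 130 mm long lying on the counter along its own x, bowl at +x, loose; origin near its middle
- collar: hard grey silicone bottle collar, ring 52 mm outside, 40 mm inside, 18 mm high, loose; origin under its centre
- mug: white mug 80 mm in diameter, 90 mm high, loose; origin under its centre

How it is judged:
At the end, for the whole second after the job is handed in: The tip of the jaw's pointer is within 4 mm, along the scale, of the tip of the round-headed rider, and the handwheel is released and at rest (y of pointer_tip in the frame of round_rider_tip between -0.004 and 0.004 m and velocity of joint clamp_wheel between -0.05 and 0.05 rad/s); the robot touches nothing.
It fails at once if a bottle, the box, scoop, teaspoon, collar or mug is moved more than 20 mm (distance of any of bottle_teat, bottle_open, storage_box, scoop, teaspoon, collar, mug from where it was at the start of the episode above 0.02 m).
It also fails if it takes over 48 s, if anything falls off the work surface, if the arm or the gripper's body presses on something with over 40 N, if the wrist force passes 120 N, or if a joint passes its speed limit or range.

### The arm

A 7-joint arm with a two-finger parallel gripper is mounted at the origin on the work surface. World frame = base frame: x ahead of the robot, y to its left, z up, the work surface at z = 0. Lengths are in m, angles in rad, forces in N, time in s.
With the tool pointing down it reaches from about 0.425 to 0.95 m from the base axis. Payload 4.7 kg.
Tool frame: the origin (TCP) lies between the finger pads; the fingertips stand 25 mm ahead of it and the grasp point (between the pads) lies 6 mm ahead of it; z points along the fingers, y is the direction in which the jaws open and shut (so a half turn about z gives the same grasp; the last joint's range is limited). The gripper opens to 85 mm and grips with 20 to 120 N. Pads are 22 mm wide; open, the fingers measure 114 mm over their backs; the gripper's body (76 mm by 85 mm) begins 54 mm behind the grasp point. The pads swing forward as they close: fully open they stand 13 mm farther back than shut.
Start: joints at [-1.181, 0.469, -0.049, 1.532, 0.024, 1.141, -0.082], TCP at [0.274, 0.617, 0.256] pointing down, gripper open.
Joint ranges: [-2.59, 2.59], [-0.33, 1.99], [-1.39, 1.29], [0.1, 2.45], [-1.04, 4.18], [0.21, 1.99], [-2.66, 2.66]. Speed limits (rad/s): [2.57, 2.57, 3.14, 3.14, 3.14, 3.14, 3.14].

### API

Orientations are given as a rotation vector (axis times angle).
In Python, from workcell import bot, optics gives the robot as it stands. The module is installed in compiled form; this text tells all that it offers.
- The arm moves only by the tool play_rows, never from a script. Its argument "moves" is a list of rows, each a list of 7 numbers: the shift along the world's x, y, z in m, then the turn, a rotation vector about the world's x, y, z in rad, then the finger opening in m, from 0 to 0.0854. A call has 1 to 10 rows; each row is the pose to reach, as a shift and turn from the pose commanded when the call began; what a row does not reach only later rows make up. A row lasts 1/10 s, in which the tool goes at most 50 mm and 8.59 degrees, less where a joint would pass 70% of its speed; a pose out of reach is approached as far as the arm can. A call with a gripper value outside its range is refused whole. The fingers move at their own pace and stop on an object; "squeeze" is the grip in N (left out, the last holds). Time passes only in rows, so rows that repeat a pose let the fingers close. It gives the time, the measured TCP pose, the force and the opening at its end, in the units of the state.
- bot.observe(): the state, without advancing time (a new reading comes with each control period).
- optics.snapshot(name): name is "scene" or "side" or "wrist"; returns a dict with "image" (420x560x3 uint8, blue, green, red), "fx", "fy", "cx", "cy" (pixels), "world_from_camera" (4x4, takes a point from camera to world coordinates). Camera axes: x right, y up, looking along -z (the intrinsics and any distortion apply to the point x, -y, -z); pixel columns grow to the right and rows downward; lengths in m; the calibration is good to about 2 mm. A picture is of the moment at which its call begins. There is no depth.
- bot.finish_job(): hands the job in, once; it reports no verdict.
The state is a dict: "time_s": time; "joints": joint angles; "joint_vel": joint speeds; "joint_efforts": joint torques, N m; "tool_pos": TCP position; "ee_rot": TCP orientation; "wrist_force": force on the tool from outside, world axes, zero at the start; "ft_torque": the same for the moment, N m; "opening": finger opening in m.
Only numpy, scipy, OpenCV 4.12 (cv2) and the standard library are available. Lean on these libraries where they do the work, as an engineer would, in place of code of your own. Each camera call takes 0.05 s, during which the arm holds its last target.

## Working session

There is one attempt and no reset: what is moved stays moved. The work goes in short steps, Python scripts to look and compute and a tool call to move; the robot and the scene stay as the last step left them, time stands still between calls to the robot, and variables do not carry over. Pictures are saved under pics/ and viewed, and the job is handed in when it is done.

Besides the shell and the picture viewer there is one more tool, called after "Call:" as name(argument=value, ...), one argument or row to a line, values as JSON. play_rows: Moves the arm, as the interface text tells. Its arguments: {"type":"object","properties":{"moves":{"type":"array","items":{"type":"array","items":{"type":"number"}}},"squeeze":{"type":"number"}},"required":["moves"]}

```bash
mkdir -p pics; cat > h.py <<'E'
from workcell import bot, optics
import cv2, numpy as np
def snap(n,tag):
    s=optics.snapshot(n); cv2.imwrite(f"pics/{tag}.png",s["image"]); np.savez(f"{tag}.npz",**{k:np.array(v) for k,v in s.items()}); return s
def load(tag): return dict(np.load(f"{tag}.npz"))
def ray(s,u,v):
    T=s["world_from_camera"]; d=np.array([(u-s["cx"])/s["fx"],-(v-s["cy"])/s["fy"],-1.]); return T[:3,3],T[:3,:3]@d
def onz(s,u,v,z):
    o,d=ray(s,u,v); return o+d*(z-o[2])/d[2]
def proj(s,p):
    T=s["world_from_camera"]; q=T[:3,:3].T@(np.array(p)-T[:3,3]); return s["cx"]+s["fx"]*q[0]/-q[2], s["cy"]-s["fy"]*q[1]/-q[2]
E
python3 - <<'E'
from h import *
for n in ["scene","side","wrist"]:
    s=snap(n,n+"0"); print(n,s.keys(),s["fx"],s["cx"],s["world_from_camera"].round(3).tolist())
o=bot.observe(); print(o)
E
```

```text
scene dict_keys(['image', 'fx', 'fy', 'cx', 'cy', 'world_from_camera']) 398.94856464322913 281.4271014885527 [[0.87, -0.299, 0.392, 1.006], [0.493, 0.543, -0.68, -0.724], [-0.01, 0.785, 0.619, 0.769], [0.0, 0.0, 0.0, 1.0]]
side dict_keys(['image', 'fx', 'fy', 'cx', 'cy', 'world_from_camera']) 397.74170955509203 285.38027809968867 [[-0.958, 0.176, -0.226, 0.324], [-0.286, -0.575, 0.766, 0.838], [0.005, 0.799, 0.602, 0.727], [0.0, 0.0, 0.0, 1.0]]
wrist dict_keys(['image', 'fx', 'fy', 'cx', 'cy', 'world_from_camera']) 366.7520269384337 275.2033916588266 [[0.407, -0.88, -0.246, 0.211], [0.913, 0.391, 0.112, 0.644], [-0.003, -0.27, 0.963, 0.373], [0.0, 0.0, 0.0, 1.0]]
{'time_s': 0.15, 'joints': array([-1.18094119,  0.46929845, -0.04859123,  1.53339079,  0.02405886,
        1.1409579 , -0.08231718]), 'joint_vel': array([-0.0012102 , -0.0024448 , -0.00066313, -0.00450964,  0.00067815,
       -0.00156916, -0.001526  ]), 'joint_efforts': array([ 4.56354246e-04, -5.10766590e+01, -4.67778789e-02, -2.37976348e+01,
        1.06932741e-02,  5.34403473e-03, -8.07866627e-06]), 'tool_pos': array([0.27428806, 0.61633819, 0.25548609]), 'ee_rot': array([-6.52940708e-01, -3.07268451e+00,  2.26320510e-03]), 'wrist_force': array([ 0.08542224, -0.05548449, -0.09601001]), 'ft_torque': array([-0.02609479,  0.00754892, -0.0710434 ]), 'opening': 0.08507947067823962}
```

View pics/scene0.png

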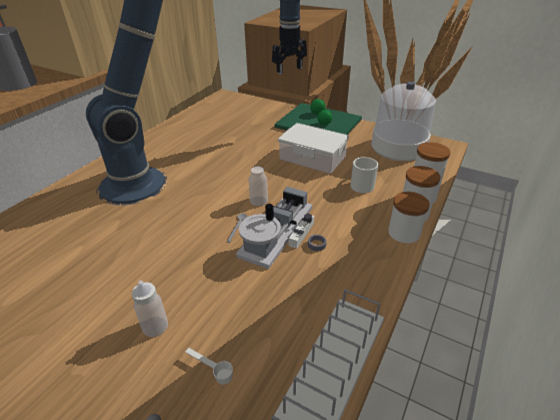

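View pics/side0.png

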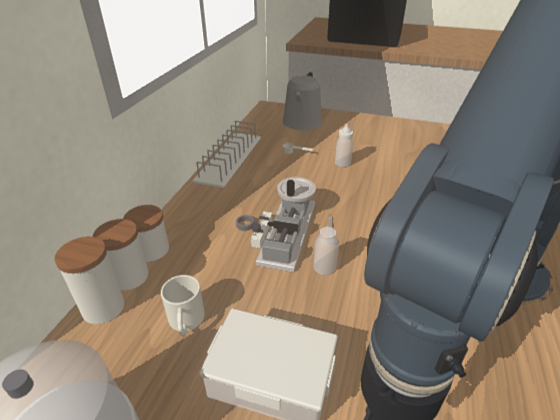

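View pics/wrist0.png

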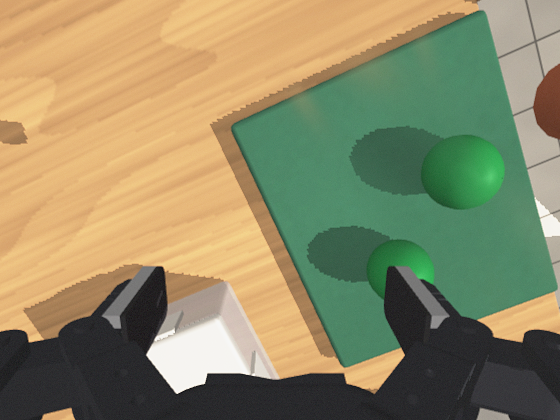

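```bash
python3 - <<'E'
from h import *
a=load("scene0");b=load("side0")
cv2.imwrite("pics/c1.png",cv2.resize(a["image"][160:280,210:350],None,fx=5.6,fy=5,interpolation=cv2.INTER_CUBIC)[:, :])
cv2.imwrite("pics/c2.png",cv2.resize(b["image"][165:285,225:365],None,fx=5.6,fy=5,interpolation=cv2.INTER_CUBIC))
E
```

```text
(no output)
```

View pics/c1.png

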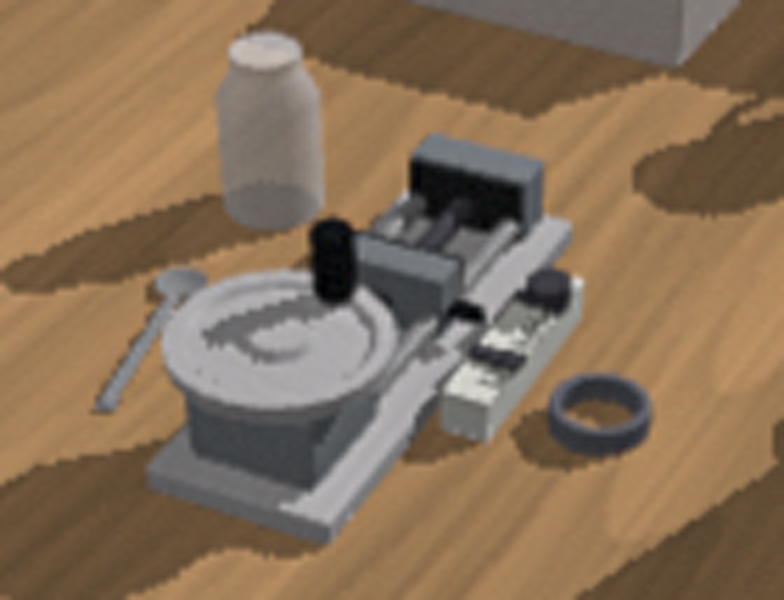

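View pics/c2.png

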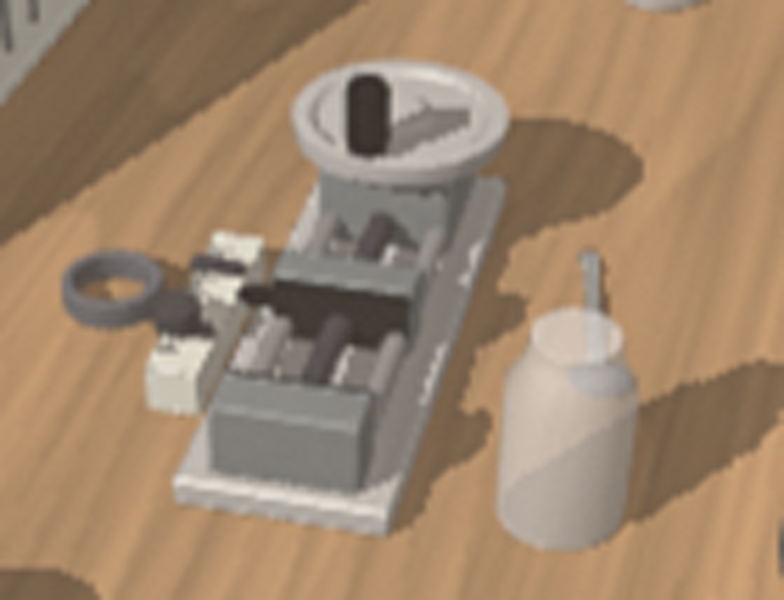

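```bash
python3 - <<'E'
from h import *
a=load("scene0");b=load("side0")
A=lambda x,y:(210+x/5.6,160+y/5); B=lambda x,y:(225+x/5.6,165+y/5)
def tri(p,q):
    o1,d1=ray(a,*p);o2,d2=ray(b,*q)
    t=np.linalg.lstsq(np.c_[d1,-d2],o2-o1,rcond=None)[0]
    P,Q=o1+d1*t[0],o2+d2*t[1]; return ((P+Q)/2).round(4),np.linalg.norm(P-Q).round(4)
print("knob c",tri(A(333,260),B(368,115)), onz(a,*A(333,260),.114),onz(b,*B(368,115),.114))
print("wheel",onz(a,*A(280,337),.09),onz(b,*B(401,117),.09),tri(A(280,337),B(401,117)))
print("round top",onz(a,*A(549,282),.05),onz(b,*B(180,305),.05))
print("pointer",onz(a,*A(478,316),.037),onz(b,*B(245,294),.037))
print("flat tip",onz(a,*A(475,352),.036),onz(b,*B(243,268),.036))
for n,z,p in [("bed a",0,(150,490)),("bed b",0,(328,540))]: print(n,onz(a,*A(*p),z))
for n,z,p in [("bed c",0,(178,498)),("bed d",0,(388,530))]: print(n,onz(b,*B(*p),z))
E
```

```text
knob c (array([ 0.5651, -0.0261,  0.1129]), np.float64(0.0016)) [ 0.56672051 -0.02712012  0.114     ] [ 0.56405171 -0.02504254  0.114     ]
wheel [ 0.56212709 -0.06883627  0.09      ] [ 0.5569383  -0.06182486  0.09      ] (array([ 0.5589, -0.0658,  0.0867]), np.float64(0.002))
round top [0.63055033 0.07680728 0.05      ] [0.62491739 0.08226394 0.05      ]
pointer [0.60591556 0.04650541 0.037     ] [0.60367832 0.04972202 0.037     ]
flat tip [0.61865599 0.01936107 0.036     ] [0.61222779 0.02742907 0.036     ]
bed a [ 0.5154791  -0.12000386  0.        ]
bed b [ 0.60975996 -0.10993565  0.        ]
bed c [0.59591454 0.17054919 0.        ]
bed d [0.49879558 0.16417653 0.        ]
```

Call:
play_rows(
  moves=[
    [0.02,-0.04,0.02,0,0,0,0.085],
    [0.04,-0.085,0.045,0,0,0,0.085],
    [0.065,-0.13,0.045,0,0,0,0.085],
    [0.09,-0.17,0.045,0,0,0,0.085],
    [0.115,-0.215,0.045,0,0,0,0.085],
    [0.135,-0.255,0.045,0,0,0,0.085],
    [0.16,-0.3,0.045,0,0,0,0.085],
    [0.18,-0.34,0.045,0,0,0,0.085],
    [0.205,-0.385,0.045,0,0,0,0.085],
    [0.225,-0.425,0.045,0,0,0,0.085],
  ],
)

```text
time_s: 1.15
tool_pos: [0.5001, 0.1894, 0.3014]
ee_rot: [0.654, 3.073, 0.0]
wrist_force: [0.3, 0.4, 1.0]
opening: 0.085
```

Call:
play_rows(
  moves=[
    [0.025,-0.04,0,0,0,0,0.085],
    [0.05,-0.08,0,0,0,0,0.085],
    [0.07,-0.12,0,0,0,0,0.085],
    [0.09,-0.16,0,0,0,0,0.085],
    [0.11,-0.2,0,0,0,0,0.085],
    [0.12,-0.22,0,0,0,0,0.085],
    [0.12,-0.22,0,0,0,0,0.085],
    [0.12,-0.22,0,0,0,0,0.085],
  ],
)

```text
time_s: 1.95
tool_pos: [0.6192, -0.0281, 0.3008]
ee_rot: [-0.654, -3.072, -0.001]
wrist_force: [0.7, 0.6, 0.6]
opening: 0.0848
```

```bash
python3 - <<'E'
from h import *
s=snap("wrist","w1"); print(bot.observe()["tool_pos"],bot.observe()["time_s"]);s=snap("wrist","w1"); print(s["world_from_camera"].round(3))
E
```

```text
[ 0.61904078 -0.02682628  0.30088247] 2.0
[[ 0.406 -0.88  -0.245  0.556]
 [ 0.914  0.391  0.109  0.   ]
 [-0.    -0.269  0.963  0.419]
 [ 0.     0.     0.     1.   ]]
```

View pics/w1.png

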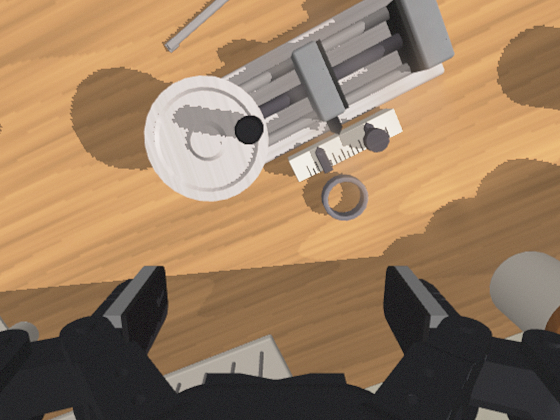

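```bash
python3 - <<'E'
from h import *
s=load("w1"); im=s["image"]
cv2.imwrite("pics/c3.png",cv2.resize(im[85:205,280:420],None,fx=5.6,fy=5,interpolation=cv2.INTER_CUBIC))
g=cv2.cvtColor(im,cv2.COLOR_BGR2GRAY); hsv=cv2.cvtColor(im,cv2.COLOR_BGR2HSV)
m=((hsv[...,1]<40)&(hsv[...,2]>140)).astype(np.uint8); m[:,275:]=0;m[210:]=0;m[:60]=0
m=cv2.morphologyEx(m,cv2.MORPH_OPEN,np.ones((5,5)))
c=max(cv2.findContours(m,0,1)[0],key=cv2.contourArea); print("ell",cv2.fitEllipse(cv2.convexHull(c)))
k=((g<45)).astype(np.uint8);k[:,290:]=0;k[160:]=0;k[:105]=0;k[:,:225]=0
n,l,st,ce=cv2.connectedComponentsWithStats(k);print(st,ce)
print(cv2.HoughCircles(cv2.medianBlur(g,3),cv2.HOUGH_GRADIENT,1,50,param1=80,param2=25,minRadius=52,maxRadius=72))
E
```

```text
ell ((220.0619354248047, 127.03509521484375), (130.8487548828125, 162.99745178222656), 52.05473327636719)
[[     0      0    560    420 234689]
 [   235    116     28     28    511]] [[279.56748292 209.67475681]
 [248.50684932 129.23874755]]
[[[207.5 137.5  63.7]]]
```

View pics/c3.png

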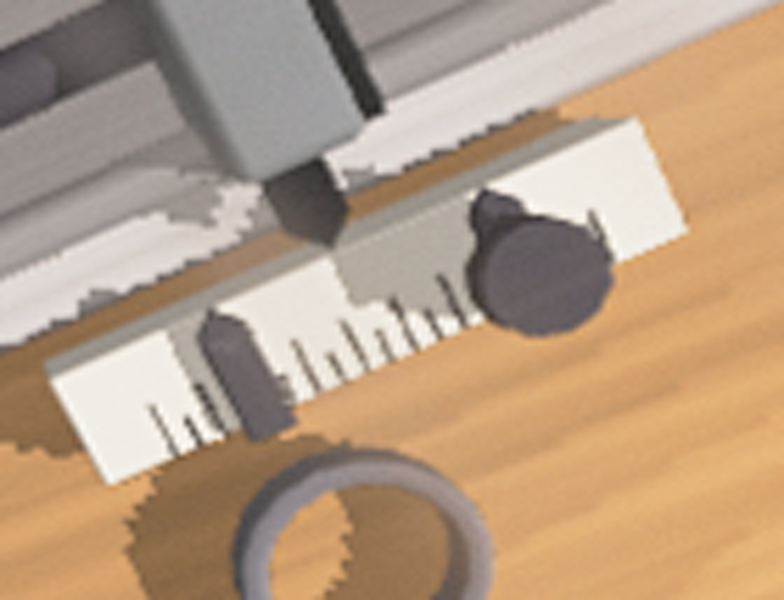

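```bash
python3 - <<'E'
from h import *
s=load("w1")
A=lambda x,y,z:onz(s,280+x/5.6,85+y/5,z)
p,q=A(110,485,.03),A(687,230,.03); d=(q-p)[:2]; L=np.linalg.norm(d); yh=d/L; xh=np.array([yh[1],-yh[0]]); print("bar",p,q,L,yh, "yaw",np.arctan2(-yh[0],yh[1]))
w=onz(s,207,137.8,.09); k=onz(s,248.5,129.2,.136); k2=onz(s,248.8,129.5,.134)
print("wheel",w,"knob",k,np.hypot(*(k-w)[:2]))
F=lambda P:np.round([(P[:2]-w[:2])@xh,(P[:2]-w[:2])@yh-.125],4)
P=A(331,245,.037);R=A(480,193,.036);H=A(543,275,.05);f=A(210,312,.036)
for n,X in zip("PRHf",(P,R,H,f)): print(n,X.round(4),F(X))
print("knobF",F(k), F(p),F(q))
E
```

```text
bar [ 0.63913801 -0.00779241  0.03      ] [0.63288704 0.11118624 0.03      ] 0.11914274187161016 [-0.05246628  0.9986227 ] yaw 0.0524903847104692
wheel [ 0.55644136 -0.06590063  0.09      ] knob [ 0.56339893 -0.0250748   0.136     ] 0.041414436948655556
P [0.608  0.0488 0.037 ] [ 0.0575 -0.0132]
R [0.6094 0.0774 0.036 ] [0.0604 0.0154]
H [0.6269 0.0793 0.05  ] [0.078  0.0163]
f [0.6117 0.0235 0.036 ] [ 0.0599 -0.0387]
knobF [ 0.0091 -0.0846] [ 0.0856 -0.0713] [0.0856 0.0478]
```

```bash
python3 - <<'E'
from h import *
a=load("scene0");b=load("side0")
print(onz(b,225+565/5.6,165+530/5,0),onz(b,225+577/5.6,165+335/5,.118),onz(a,210+270/5.6,160+212/5,0))
c=np.array([.5570,-.0662]);
print(bot.observe()["tool_pos"])
E
```

```text
[0.42323195 0.14115617 0.        ] [0.42844952 0.13023434 0.118     ] [0.43351745 0.11922289 0.        ]
[ 0.61903247 -0.02634875  0.3010607 ]
```

Call:
play_rows(
  moves=[
    [-0.03,0.002,-0.035,0,0,0,0.06],
    [-0.055,0.002,-0.07,0,0,0,0.06],
    [-0.055,0.002,-0.11,0,0,0,0.06],
    [-0.055,0.002,-0.13,0,0,0,0.06],
    [-0.055,0.002,-0.13,0,0,0,0.06],
    [-0.055,0.002,-0.13,0,0,0,0.06],
  ],
)

```text
time_s: 2.65
tool_pos: [0.5648, -0.0251, 0.172]
ee_rot: [0.65, 3.073, 0.001]
wrist_force: [-0.2, 0.4, 0.9]
opening: 0.0596
```

```bash
python3 - <<'E'
from h import *
s=snap("wrist","w2");print(proj(s,[.5642,-.0255,.136]),bot.observe()["tool_pos"])
E
```

```text
(np.float64(275.4224318935435), np.float64(261.41765788699365)) [ 0.56546126 -0.02542501  0.17276347]
```

View pics/w2.png

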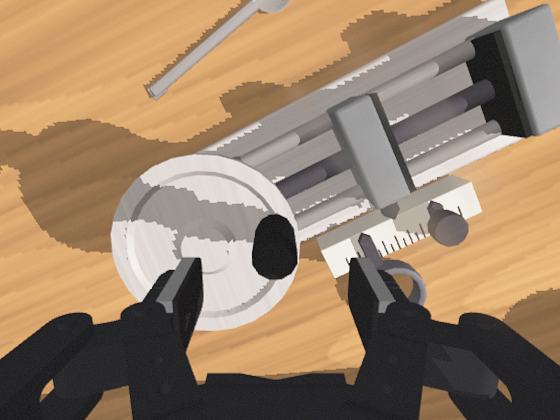

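Call:
play_rows(
  moves=[
    [0,0,-0.025,0,0,0,0.06],
    [0,0,-0.045,0,0,0,0.05],
    [0,0,-0.045,0,0,0,0.03],
    [0,0,-0.045,0,0,0,0.015],
    [0,0,-0.045,0,0,0,0.015],
    [0,0,-0.045,0,0,0,0.015],
    [0,0,-0.045,0,0,0,0.015],
  ],
  squeeze=30,
)

```text
time_s: 3.4
tool_pos: [0.5656, -0.026, 0.1278]
ee_rot: [0.652, 3.07, 0.002]
wrist_force: [-0.1, 1.2, 4.8]
opening: 0.0215
```

```bash
python3 - <<'E'
from h import *
s=snap("wrist","w3");o=bot.observe();print(o["tool_pos"],o["wrist_force"],o["ft_torque"],o["opening"])
import math
# circle rows
a0=80.0;r=.042
for st in (18,36):
  for k in range(0,11): 
    t=math.radians(a0-st*k);t0=math.radians(a0);print(st,k,round(r*(math.cos(t)-math.cos(t0)),4),round(r*(math.sin(t)-math.sin(t0)),4))
E
```

```text
[ 0.56559132 -0.02599821  0.12778346] [1.93574445e-03 1.56963181e+00 5.72248639e+00] [0.31412226 0.09658139 0.0501732 ] 0.021205076298324063
18 0 0.0 0.0
18 1 0.0124 -0.0043
18 2 0.0229 -0.0122
18 3 0.0305 -0.023
18 4 0.0343 -0.0355
18 5 0.0341 -0.0487
18 6 0.0298 -0.0611
18 7 0.0219 -0.0716
18 8 0.0111 -0.0791
18 9 -0.0014 -0.083
18 10 -0.0146 -0.0827
36 0 0.0 0.0
36 1 0.0229 -0.0122
36 2 0.0343 -0.0355
36 3 0.0298 -0.0611
36 4 0.0111 -0.0791
36 5 -0.0146 -0.0827
36 6 -0.0375 -0.0705
36 7 -0.0489 -0.0472
36 8 -0.0444 -0.0216
36 9 -0.0257 -0.0036
36 10 -0.0 0.0
```

View pics/w3.png

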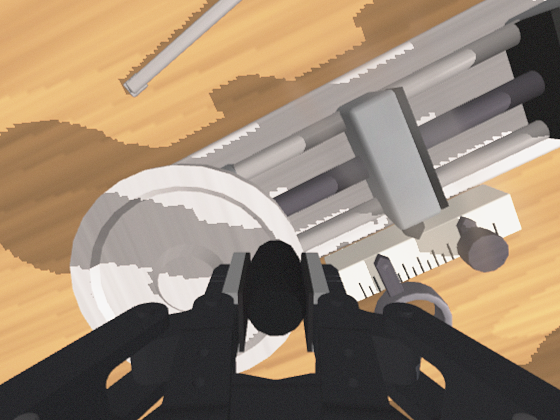

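Call:
play_rows(
  moves=[
    [0.0124,-0.0043,0,0,0,0,0.015],
    [0.0229,-0.0122,0,0,0,0,0.015],
    [0.0305,-0.023,0,0,0,0,0.015],
    [0.0343,-0.0355,0,0,0,0,0.015],
    [0.0341,-0.0487,0,0,0,0,0.015],
  ],
)

```text
time_s: 3.95
tool_pos: [0.6015, -0.074, 0.1278]
ee_rot: [0.649, 3.068, 0.004]
wrist_force: [2.1, 3.3, 5.1]
opening: 0.0214
```

Call:
play_rows(
  moves=[
    [-0.0043,-0.0124,0,0,0,0,0.015],
    [-0.0122,-0.0229,0,0,0,0,0.015],
    [-0.023,-0.0304,0,0,0,0,0.015],
    [-0.0355,-0.0343,0,0,0,0,0.015],
    [-0.0487,-0.034,0,0,0,0,0.015],
    [-0.0611,-0.0297,0,0,0,0,0.015],
    [-0.0716,-0.0218,0,0,0,0,0.015],
    [-0.0792,-0.011,0,0,0,0,0.015],
    [-0.083,0.0015,0,0,0,0,0.015],
    [-0.0828,0.0147,0,0,0,0,0.015],
  ],
)

```text
time_s: 4.95
tool_pos: [0.5181, -0.0623, 0.1278]
ee_rot: [0.654, 3.064, -0.002]
wrist_force: [8.0, -5.4, 0.2]
opening: 0.0214
```

Call:
play_rows(
  moves=[
    [0.0043,0.0124,0,0,0,0,0.015],
    [0.0122,0.0229,0,0,0,0,0.015],
    [0.023,0.0304,0,0,0,0,0.015],
    [0.0355,0.0343,0,0,0,0,0.015],
    [0.0487,0.034,0,0,0,0,0.015],
    [0.0611,0.0297,0,0,0,0,0.015],
    [0.0716,0.0218,0,0,0,0,0.015],
    [0.0792,0.011,0,0,0,0,0.015],
    [0.083,-0.0015,0,0,0,0,0.015],
    [0.0828,-0.0147,0,0,0,0,0.015],
  ],
)

```text
time_s: 5.95
tool_pos: [0.6014, -0.0744, 0.1278]
ee_rot: [0.649, 3.067, 0.004]
wrist_force: [2.5, 3.2, 5.9]
opening: 0.0211
```

```bash
python3 - <<'E'
from h import *
s=snap("wrist","w4");o=bot.observe();print(o["tool_pos"],o["wrist_force"],o["opening"])
E
```

```text
[ 0.6004986  -0.07831601  0.1277988 ] [ 5.45990349 -2.83940463  3.5457452 ] 0.02130701551162257
```

View pics/w4.png

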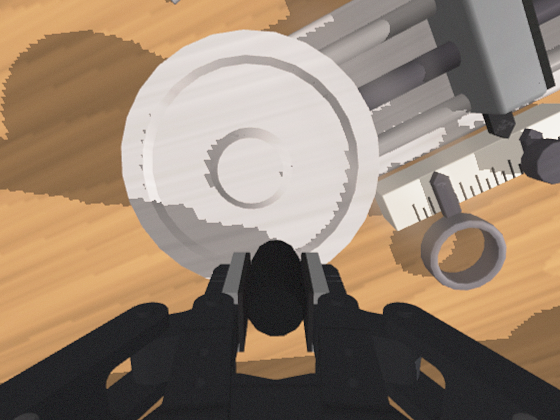

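Call:
play_rows(
  moves=[
    [-0.0043,-0.0124,0,0,0,0,0.015],
    [-0.0122,-0.0229,0,0,0,0,0.015],
    [-0.023,-0.0304,0,0,0,0,0.015],
    [-0.0355,-0.0343,0,0,0,0,0.015],
    [-0.0487,-0.034,0,0,0,0,0.015],
    [-0.0611,-0.0297,0,0,0,0,0.015],
    [-0.0716,-0.0218,0,0,0,0,0.015],
    [-0.0792,-0.011,0,0,0,0,0.015],
    [-0.083,0.0015,0,0,0,0,0.015],
    [-0.0828,0.0147,0,0,0,0,0.015],
  ],
)

```text
time_s: 7.0
tool_pos: [0.5181, -0.0619, 0.1278]
ee_rot: [0.653, 3.065, -0.002]
wrist_force: [8.3, -3.4, 2.0]
opening: 0.021
```

Call:
play_rows(
  moves=[
    [0.0043,0.0124,0,0,0,0,0.015],
    [0.0122,0.0229,0,0,0,0,0.015],
    [0.023,0.0304,0,0,0,0,0.015],
    [0.0355,0.0343,0,0,0,0,0.015],
    [0.0487,0.034,0,0,0,0,0.015],
    [0.0611,0.0297,0,0,0,0,0.015],
    [0.0716,0.0218,0,0,0,0,0.015],
    [0.0792,0.011,0,0,0,0,0.015],
    [0.083,-0.0015,0,0,0,0,0.015],
    [0.0828,-0.0147,0,0,0,0,0.015],
  ],
)

```text
time_s: 8.0
tool_pos: [0.6015, -0.0739, 0.1278]
ee_rot: [0.649, 3.067, 0.004]
wrist_force: [4.6, 1.8, 7.0]
opening: 0.0208
```

Call:
play_rows(
  moves=[
    [-0.0043,-0.0124,0,0,0,0,0.015],
    [-0.0122,-0.0229,0,0,0,0,0.015],
    [-0.023,-0.0304,0,0,0,0,0.015],
    [-0.03,-0.033,0,0,0,0,0.015],
    [-0.03,-0.033,0,0,0,0,0.015],
    [-0.03,-0.033,0,0,0,0,0.015],
  ],
)

```text
time_s: 8.6
tool_pos: [0.5676, -0.1089, 0.1277]
ee_rot: [-0.654, -3.072, 0.0]
wrist_force: [-2.8, 0.7, 12.2]
opening: 0.021
```

```bash
python3 - <<'E'
from h import *
s=snap("wrist","w5");o=bot.observe();print(o["tool_pos"],o["wrist_force"],o["opening"])
E
```

```text
[ 0.56760625 -0.10894794  0.12767822] [-3.1275619   0.82354942 11.72484888] 0.021282529783855694
```

View pics/w5.png

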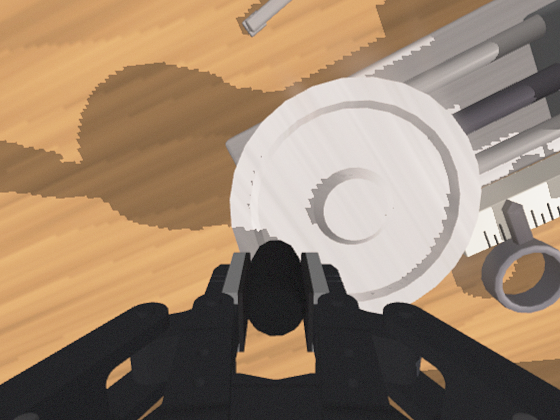

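Call:
play_rows(
  moves=[
    [0,0,0,0,0,0,0.06],
    [0,0,0,0,0,0,0.06],
    [0,0,0,0,0,0,0.06],
    [0,0,0.04,0,0,0,0.06],
    [0,0,0.08,0,0,0,0.06],
    [0.02,0.03,0.11,0,0,0,0.06],
    [0.045,0.06,0.14,0,0,0,0.06],
    [0.055,0.085,0.16,0,0,0,0.06],
    [0.055,0.085,0.16,0,0,0,0.06],
    [0.055,0.085,0.16,0,0,0,0.06],
  ],
)

```text
time_s: 9.65
tool_pos: [0.6231, -0.0228, 0.2857]
ee_rot: [-0.651, -3.072, 0.001]
wrist_force: [0.5, 0.5, -0.6]
opening: 0.0601
```

```bash
python3 - <<'E'
from h import *
s=snap("wrist","w6");o=bot.observe();print(o["tool_pos"],o["wrist_force"],o["opening"])
a=snap("scene","scene1"); b=snap("side","side1")
im=s["image"];cv2.imwrite("pics/c6.png",cv2.resize(im[80:200,280:420],None,fx=5.6,fy=5,interpolation=cv2.INTER_CUBIC))
E
```

```text
[ 0.62246207 -0.02405784  0.28503156] [ 0.24655428 -0.75364442 -0.98478635] 0.05964872889213204
```

View pics/w6.png

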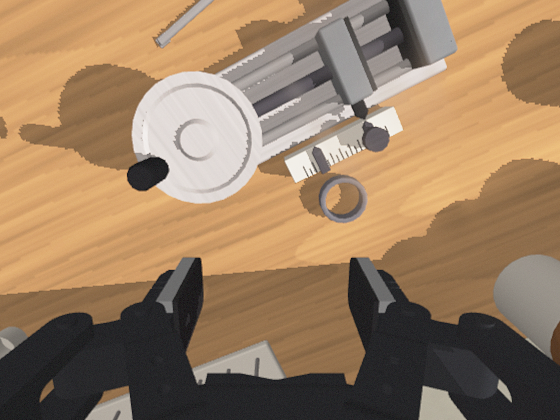

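View pics/c6.png

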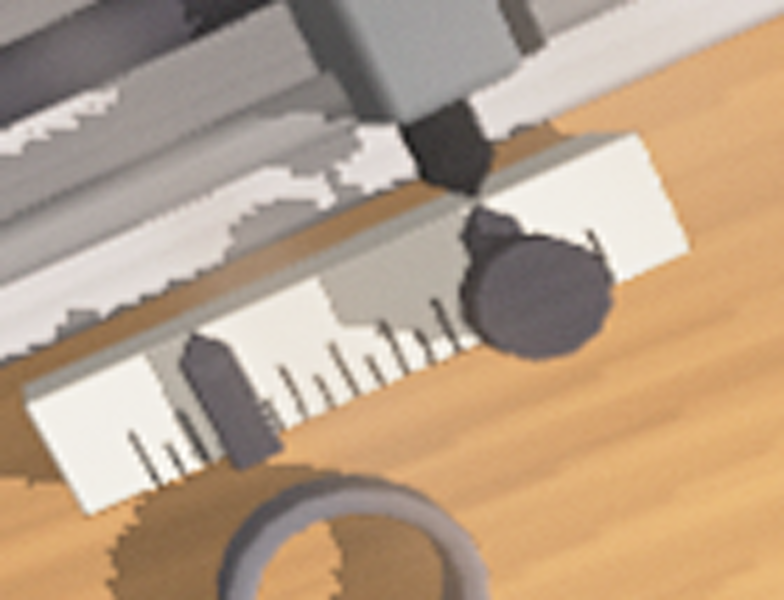

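View pics/scene1.png

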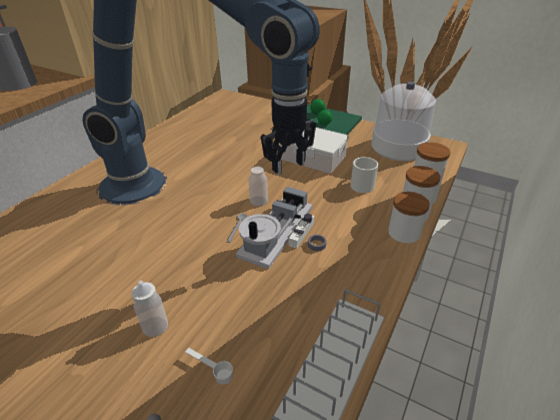

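Pointer tip at crop (474,194) and round rider tip at about (480,207) nearly meet; nothing else has shifted. I'll check the residual offset.

```bash
python3 - <<'E'
from h import *
s=load("w6")
A=lambda x,y,z:onz(s,280+x/5.6,80+y/5,z)[:2]
yh=A(688,247,.03)-A(90,515,.03); yh/=np.linalg.norm(yh)
P=A(474,194,.037);R=A(480,207,.036);H=A(540,295,.05)
print((P-R)@yh,(P-H)@yh,P,R,H,yh)
w=onz(s,197,137,.09)[:2];print(w)
E
```

```text
-0.00013495025166176144 3.249941150706205e-05 [0.60634039 0.0783615 ] [0.60921108 0.07866329] [0.62681208 0.07951711] [-0.05794177  0.99831996]
[ 0.55632373 -0.06653207]
```

Against both the tip and the head centre, the offset is under 1 mm. Handing in.

```bash
python3 -c "
from h import *
o=bot.observe();print(o['time_s'],o['wrist_force'],abs(o['joint_vel']).max());print(bot.finish_job())"
```

```text
9.8 [-0.53027346 -0.26761689  0.18970268] 0.0056566024308450655
the job is handed in; nothing more can be done
None
```

The clamp is set to the round-headed rider and the job is handed in. I gripped the handwheel knob from above and turned it about 2.43 turns clockwise, which moved the jaw about 29 mm. Then I let go and moved the arm up clear of the wheel.

**Last checks:**
- **Alignment:** in the wrist picture the pointer tip was about 0.1 mm along the scale from the rider's tip, and under 0.1 mm from its head centre. The cameras are only good to about 2 mm, and the limit is 4 mm.
- **Release:** the gripper was open and about 0.15 m above the wheel. The wrist force was near zero, the arm was at rest, and the time was 9.8 s. I did not measure the wheel's speed separately.
- **Other things on the counter:** none looked moved in the after-pictures I viewed. I judged this by eye and did not measure it.

No check failed. The only disagreement was that the camera views placed points up to about 5–9 mm apart in the first rough measurement. I set the turn from the closer wrist picture instead.

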